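Test the trip of a bench supply and switch it back on

TASK

Test the trip of the supply box with the red handle: press its yellow test button home, gently and without forcing it, so that the handle drops by itself, then take your finger off the button and lift the handle all the way back up, until it stays up against its stop. Leave the box with the blue handle switched on and do not disturb the things lying about.

Things in the scene. Friction and masses are not known exactly. Their poses are not given: they have to be found in the camera images.
- red_panel: sloping aluminium face, 152 (along its x) x 182 mm, of the supply box with the red T-handle. Origin at its centre; z is the outward normal, x points up the slope, y to the robot's left; it slopes 35 degrees from level, low edge towards the robot. The grey box under it is fixed: 130 deep, 190 wide, 25 mm high at the front, 116 at the back
- red_button_foot (a point): point of the face under the yellow round test button (30 mm across), which moves along the panel's z; at panel x=0, y=-45, z=0 mm. The button sits in a 38 mm screw collar set differently every time: its cap's top stands 15 to 35 mm above this point (not known beforehand, feel for it), the collar's rim 11 mm below the cap's top
- red_hinge (a point): middle of the red handle's hinge line, which runs along the panel's y; at panel x=20, y=45, z=8 mm, between two lugs 44 mm long (panel x=-6 to 38), 36 mm wide over both and 19 mm high above the face
- red_handle (a point): middle of the red handle's T-bar: 50 mm wide along the panel's y, 16 mm thick, a round sleeve that turns freely on its own axis, on an 8 mm steel rod, 62 mm from the hinge line
- red_lever (a joint): red handle's angle: 0 = fully up against its stop (leaning 10 degrees past the vertical, away from the robot, where it stays by its weight), 1.31 = fully dropped (pointing towards the robot, 25 degrees above level, its bar 62 mm above the face at panel x=-11 mm). Left short of the vertical (0.17) it falls down again. It is tripped by the button
- red_button (a joint): yellow button's travel in m: 0 = out, 0.008 = pressed home (about 7 N); it trips the handle at about 0.005 and springs back when let go. While it is held in, the handle cannot be set
- blue_panel: the other box, alike in every way, but with a blue handle and a white button; frame as red_panel. Leave it switched on
- blue_lever (a joint): blue handle's angle, as for the red one: 0 = up, where it must stay
- mug: loose red coffee mug, 80 mm wide, 90 mm tall, handle at its +y; origin at its underside, centred. Not to be disturbed
- screwdriver: loose screwdriver with orange handle, lying on the bench, about 20 mm thick; origin at its underside. Not to be disturbed
- pliers: loose pliers with red grips, about 145 mm long, 14 mm thick, lying on the bench; origin at its underside. Not to be disturbed
- meter: loose yellow hand multimeter, 160 x 85 x 36 mm, lying on its back; origin at its underside, centred. Not to be disturbed
- shell: loose black connector shell, 30 mm wide, 36 mm tall; origin at its underside, centred. Not to be disturbed
- tape: loose blue tape roll lying flat, 90 mm wide, 19 mm tall; origin at its underside, centred. Not to be disturbed
- sprayer: loose white bottle with red cap, 84 mm wide, 190 mm tall; origin at its underside, centred. Not to be disturbed
- pot: loose small white jar with green lid, 50 mm wide, 50 mm tall; origin at its underside, centred. Not to be disturbed

How it is judged:
On the way, in this order (a step that is already met when the one before it is completed fails the run):
1. the yellow test button is pressed in to its trip point (4 mm or more) (value of joint red_button above 0.004 m).
2. the red handle has dropped all the way and the button is let go (value of joint red_lever above 1.2 rad and value of joint red_button below 0.0015 m), for 0.1 s.
At the end, for the whole second after the job is handed in: the red handle rests up against its stop (angle below 0.06 rad) and is still, the yellow button is out (within 1.5 mm), and the blue handle is still up (below 0.06 rad) (value of joint each of red_lever, blue_lever below 0.06 rad and velocity of joint red_lever between -0.1 and 0.1 rad/s and value of joint red_button below 0.0015 m); the robot touches nothing.
It fails at once if the red box, its button or its handle is pushed harder than 30 N (contact force between any of the fingers, the arm and red_panel above 30 N).
It fails at once if the blue handle drops (value of joint blue_lever above 0.3 rad).
It fails at once if one of the loose things is shifted by more than 30 mm (distance of any of mug, screwdriver, pliers, meter, shell, tape, sprayer, pot from where it was at the start of the episode above 0.03 m).
It also fails if it takes over 45 s, if anything falls off the work surface, if the arm or the gripper's body presses on something with over 40 N, if the wrist force passes 120 N, or if a joint passes its speed limit or range.

ROBOT

A 7-joint arm with a two-finger parallel gripper is mounted at the origin on the work surface. World frame = base frame: x ahead of the robot, y to its left, z up, the work surface at z = 0. Lengths are in m, angles in rad, forces in N, time in s.
With the tool pointing down it reaches from about 0.4 to 0.85 m from the base axis. Payload 4.5 kg.
Tool frame: the origin (TCP) lies midway between the tips of the shut fingers; the grasp point (between the pads) lies 19 mm behind it; z points along the fingers, y is the line along which they close (so a half turn about z gives the same grasp; the last joint's range is limited). The gripper opens to 88 mm and grips with 3 to 60 N. Pads are 18 mm wide; open, the fingers measure 123 mm over their backs; the gripper's body (75 mm by 187 mm) begins 45 mm behind the grasp point.
Start: joints at [-1.196, 0.689, -0.195, 1.565, 0.157, 0.902, -0.215], TCP at [0.209, 0.589, 0.239] pointing down, gripper open.
Joint ranges: [-3.01, 3.01], [-0.46, 2.08], [-1.47, 1.51], [0.13, 2.56], [-1, 4.14], [0.04, 2.09], [-2.66, 2.66]. Speed limits (rad/s): [2.57, 2.57, 3.14, 3.14, 3.14, 3.14, 3.14].

INTERFACE

Orientations are given as a unit quaternion [x, y, z, w].
In Python, from plant import sensors, eyes, finish_job gives the robot as it stands.
- The arm moves only by the tool send_rows, never from a script. Its argument "rows" is text: rows parted by semicolons, each of 4 numbers parted by spaces: the shift along the tool's x, y, z normalised to -1 to 1, where 1 is 30 cm, then the turn about the tool's z normalised to -1 to 1, where 1 is 2 pi rad. A call has 1 to 10 rows; each row is the pose to reach, as a shift and turn from the pose commanded when the call began, along the tool's axes at that moment, turning the shorter way round; what a row does not reach only later rows make up. A row lasts 1/12 s, in which the tool goes at most 41.7 mm and 7.16 degrees, less where a joint would pass 70% of its speed; a pose out of reach is approached as far as the arm can. A call with a number of a shift or a turn outside -1 to 1 is refused whole. A call with a gripper value outside its range is refused whole. "jaw" is the closure, from -1 (fully open) to 1 (shut), set as the call begins (left out, the last holds). The fingers move at their own pace and stop on an object; "force" is the grip in N (left out, the last holds). Time passes only in rows, so rows that repeat a pose let the fingers close. It gives the time, the measured TCP pose, the force, the opening and the grip force at its end, in the units of the state.
- sensors.get_state(): the state, without advancing time (a new reading comes with each control period).
- eyes.snapshot(name): name is "scene" or "top" or "wrist"; returns (picture, depth): 384x512x3 uint8, red, green, blue; 384x512 float32, m along the optical axis (not along the pixel's ray), 0 where there is no reading.
- eyes.calibration(name): a dict with "fov_y" (degrees; the focal length in pixels is half the picture's height over the tangent of half this angle, whatever the lens; pixels are square), "cx", "cy" (the principal point, pixels), "dist_coeffs" ([k1, k2, p1, p2, k3] as OpenCV has them; the pictures are not rectified), "world_from_camera" (4x4, takes a point from camera to world coordinates). Camera axes: x right, y down, z forward; pixel columns grow to the right and rows downward; lengths in m; the calibration is good to about 2 mm. A picture is of the moment at which its call begins: read the wrist's pose just before it. calibration takes no time and is no camera call; for the wrist camera it gives the pose at the moment of the call.
- finish_job(): hands the job in; it is judged then, once.
The state is a dict: "clock": time; "q": joint angles; "qd": joint speeds; "joint_torque": joint torques, N m; "tool_pos": TCP position; "eef_rot": TCP orientation; "contact_force": force on the tool from outside, world axes, zero at the start; "moment": the same for the moment, N m; "opening": opening from 0.0 (shut) to 1.0 (fully open); "finger_force": force on a finger pad.
Only numpy, scipy, OpenCV 4.12 (cv2) and the standard library are available. Lean on these libraries where they do the work, as an engineer would, in place of code of your own. Each camera call takes 0.05 s, during which the arm holds its last target. There are 200 camera calls.

## Working session

There is one attempt and no reset: what is moved stays moved. The work goes in short steps, Python scripts to look and compute and a tool call to move; the robot and the scene stay as the last step left them, time stands still between calls to the robot, and variables do not carry over. Pictures are saved under pics/ and viewed, at most 10 in all, crops included, and the job is handed in when it is done.

Besides the shell and the picture viewer there is one more tool, called after "Call:" as name(argument=value, ...) on one line, values as JSON. send_rows: Moves the arm, as the interface text tells. Scaled input: -1 to 1 covers 30 cm each way for a shift and 2 pi rad each way for a turn. Its arguments: {"type":"object","properties":{"rows":{"type":"string"},"jaw":{"type":"number"},"force":{"type":"number"}},"required":["rows"]}

```bash
mkdir -p pics; ls; python3 - <<'E'
from plant import sensors, eyes
import cv2, numpy as np
s=sensors.get_state(); print(s['clock'],s['tool_pos'],s['eef_rot'],s['opening'],s['contact_force'])
for n in ['scene','top']:
    im,d=eyes.snapshot(n); np.savez('pics/'+n+'.npz',im=im,d=d)
    cv2.imwrite(f'pics/{n}.png',im[:,:,::-1]); c=eyes.calibration(n); print(n,c)
E
```

```text
pics
0.0 [0.20872354 0.58845935 0.23791927] [ 1.69531791e-01  9.85524296e-01 -9.08593173e-04 -8.74116267e-05] 1.0006751411375774 [ 0.64334716 -0.00838354 -0.96173809]
scene {'fov_y': 47.46520265838731, 'cx': 256.5598543875377, 'cy': 188.46677573815433, 'dist_coeffs': array([-0.03259504,  0.        ,  0.        ,  0.        ,  0.        ]), 'world_from_camera': array([[-0.51529274,  0.65783262, -0.54929923,  1.11218054],
       [ 0.85685237,  0.40791371, -0.3152942 ,  0.20899504],
       [ 0.01665588, -0.63313715, -0.77386041,  0.92219688],
       [ 0.        ,  0.        ,  0.        ,  1.        ]])}
top {'fov_y': 52.61128194527963, 'cx': 262.06287272669596, 'cy': 193.54321998488638, 'dist_coeffs': array([-0.10257151,  0.        ,  0.        ,  0.        ,  0.        ]), 'world_from_camera': array([[ 2.70639014e-02, -9.93947191e-01,  1.06473126e-01,
         4.32078196e-01],
       [-9.99633003e-01, -2.67836062e-02,  4.06185986e-03,
        -1.02290673e-01],
       [-1.18553992e-03, -1.06543981e-01, -9.94307284e-01,
         1.25448674e+00],
       [ 0.00000000e+00,  0.00000000e+00,  0.00000000e+00,
         1.00000000e+00]])}
```

View pics/scene.png

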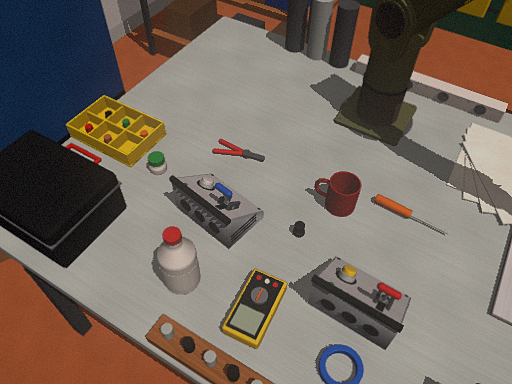

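View pics/top.png

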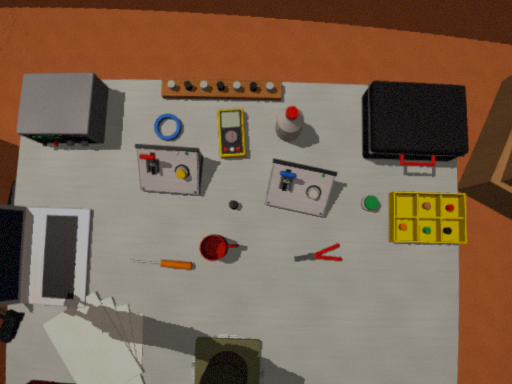

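The scene view shows the red box at right (yellow button at 349,271; red bar at 389,291) and the blue box at (217,205). In the top view the red box is at about (170,170), with the button at (181,173) and the bar at (147,157). The tape (168,127), meter (231,133), shell (234,205), mug (214,247) and screwdriver (165,264) are around it.

```bash
cat > h.py <<'E'
import numpy as np, cv2
from plant import sensors, eyes
def K(c,h=384):
    f=h/2/np.tan(np.radians(c['fov_y']/2)); return np.array([[f,0,c['cx']],[0,f,c['cy']],[0,0,1.]])
def cloud(c,d):
    v,u=np.mgrid[:d.shape[0],:d.shape[1]]
    n=cv2.undistortPoints(np.stack([u,v],-1).reshape(-1,1,2).astype(float),K(c),c['dist_coeffs']).reshape(*d.shape,2)
    T=c['world_from_camera']; P=np.dstack([n*d[...,None],d]); return P@T[:3,:3].T+T[:3,3]
E
python3 - <<'E'
from h import *
for n,cen in [('top',(170,172)),('scene',(360,290))]:
    z=np.load(f'pics/{n}.npz'); im=z['im']; P=cloud(eyes.calibration(n),z['d'])
    ok=z['d']>0
    hsv=cv2.cvtColor(im,cv2.COLOR_RGB2HSV); H,S,V=cv2.split(hsv)
    near=np.hypot(*(np.indices(H.shape)[::-1]-np.array(cen)[:,None,None]))<65
    print(n,'table z',np.median(P[...,2][ok&(abs(P[...,2])<.03)]))
    ye=near&(H>20)&(H<34)&(S>130)&(V>80)&(P[...,2]>.06)
    re=near&((H<6)|(H>174))&(S>150)&(P[...,2]>.06)
    for nm,m in [('yel',ye),('red',re)]: print(nm,m.sum(),np.median(P[m],0).round(4),P[m].min(0).round(3),P[m].max(0).round(3))
    # plane: grey pixels, z between .03,.13
    m=near&ok&(S<60)&(P[...,2]>.025)&(P[...,2]<.135); Q=P[m]
    best=None; rng=np.random.default_rng(0)
    for _ in range(2000):
        a,b,c=Q[rng.choice(len(Q),3,False)]; nn=np.cross(b-a,c-a); l=np.linalg.norm(nn)
        if l<1e-6: continue
        nn/=l; nn*=np.sign(nn[2])
        if abs(nn[2]-np.cos(.611))>.03: continue
        k=abs((Q-a)@nn)<.003
        if best is None or k.sum()>best.sum(): best=k
    I=Q[best]; c0=I.mean(0); nn=np.linalg.svd(I-c0)[2][2]; nn*=np.sign(nn[2])
    yaw=np.arctan2(-nn[1],-nn[0]); print('plane',best.sum(),nn.round(4),'tilt',np.degrees(np.arccos(nn[2])),'yaw',np.degrees(yaw))
    ydir=np.array([-np.sin(yaw),np.cos(yaw),0]); xd=np.cross(ydir,nn)
    uv=np.c_[(I-c0)@xd,(I-c0)@ydir].astype(np.float32)
    r=cv2.minAreaRect(uv); print('rect',r,'cent',(c0+xd*r[0][0]+ydir*r[0][1]).round(4))
    print('pct',np.percentile(uv,[0,1,99,100],axis=0).round(4).tolist(), 'c0',c0)
E
```

```text
top table z -0.0003601586845654037
yel 77 [0.6106 0.1519 0.0926] [ 0.432 -0.102  0.08 ] [0.625 0.167 1.254]
red 73 [0.6481 0.2369 0.1543] [ 0.432 -0.102  0.071] [0.657 0.264 1.254]
plane 1974 [-0.5801  0.0293  0.814 ] tilt 35.508433340939796 yaw -2.8890389861561174
rect ((0.00024191290140151978, 0.006190754473209381), (0.1612202227115631, 0.1967923641204834), 0.10592997074127197) cent [0.6273 0.1989 0.0724]
pct [[-0.0805, -0.0921], [-0.0779, -0.0897], [0.079, 0.0986], [0.0808, 0.1047]] c0 [0.62684038 0.19270094 0.07230822]
scene table z 0.0013977239503685235
yel 69 [0.6172 0.1569 0.0949] [0.599 0.144 0.087] [1.112 0.209 0.922]
red 173 [0.6522 0.2441 0.1569] [0.643 0.209 0.149] [1.112 0.267 0.922]
plane 2291 [-0.5829  0.0214  0.8123] tilt 35.68247644182574 yaw -2.0995919971026002
rect ((-0.015328384935855865, -8.369982242584229e-05), (0.1953139454126358, 0.1632004678249359), 89.20068359375) cent [0.6252 0.2003 0.0747]
pct [[-0.0973, -0.0988], [-0.0928, -0.0939], [0.0641, 0.0927], [0.067, 0.0966]] c0 [0.6376883  0.19989429 0.08363027]
```

```bash
cat >> h.py <<'E'
from scipy.spatial.transform import Rotation as R
def go(x,y,z,yaw=None):
    s=sensors.get_state(); A=R.from_quat(s['eef_rot']).as_matrix(); d=A.T@(np.array([x,y,z])-s['tool_pos'])/.3
    t=0
    if yaw is not None:
        cur=np.degrees(np.arctan2(A[1,1],A[0,1])); t=((cur-yaw+90)%180-90)/360
    print('pos',s['tool_pos'].round(4),'F',s['contact_force'].round(2),'row',d.round(4),round(t,4),'t',round(s['clock'],2))
E
python3 -c "
from h import *
go(.570,.155,.240,-2.5)"
```

```text
pos [0.2088 0.5885 0.238 ] F [ 0.61 -0.29  0.04] row [-1.6179 -0.9596 -0.005 ] 0.2027 t 0.1
```

Call:
send_rows(rows="-0.8 -0.48 0 0.1;-0.8 -0.48 0 0.1;-0.8 -0.48 0 0.1;-0.8 -0.48 0 0.1;-0.8 -0.48 0 0.1;-0.8 -0.48 0 0.1;-0.8 -0.48 0 0.1;-0.8 -0.48 0 0.1;-0.8 -0.48 0 0.1;-0.8 -0.48 0 0.1", jaw=1, force=20)

```text
clock: 0.93
tool_pos: [0.3861, 0.374, 0.2386]
eef_rot: [0.465, 0.885, 0.0, -0.001]
contact_force: [-0.2, -0.1, 0.7]
opening: 0.268
finger_force: 0.0
```

```bash
python3 -c "
from h import *
go(.570,.155,.240,-2.5)"
```

```text
pos [0.3861 0.374  0.2386] F [-0.24 -0.12  0.74] row [-0.9488  0.0911 -0.006 ] 0.1029 t 0.93
```

Call:
send_rows(rows="-0.95 0.09 0 0.103;-0.95 0.09 0 0.103;-0.95 0.09 0 0.103;-0.95 0.09 0 0.103;-0.95 0.09 0 0.103;-0.95 0.09 0 0.103;-0.95 0.09 0 0.103;-0.95 0.09 0 0.103;-0.95 0.09 0 0.103;-0.95 0.09 0 0.103")

```text
clock: 1.77
tool_pos: [0.5694, 0.1564, 0.2383]
eef_rot: [0.722, 0.692, 0.0, -0.001]
contact_force: [-1.2, 1.1, -1.3]
opening: 0.009
finger_force: 0.0
```

```bash
python3 - <<'E'
from h import *
go(.570,.155,.145,-2.5)
im,d=eyes.snapshot('wrist'); c=eyes.calibration('wrist'); np.savez('pics/w.npz',im=im,d=d); cv2.imwrite('pics/w.png',im[:,:,::-1])
P=cloud(c,d); H,S,V=cv2.split(cv2.cvtColor(im,cv2.COLOR_RGB2HSV)); Z=P[...,2]
for nm,m in [('yel',(H>20)&(H<34)&(S>130)&(V>80)&(Z>.06)&(Z<.13)&(abs(P[...,0]-.61)<.04)&(abs(P[...,1]-.155)<.04)),('red',((H<6)|(H>174))&(S>150)&(Z>.1)&(Z<.2)&(abs(P[...,1]-.24)<.06))]:
    if m.sum(): print(nm,m.sum(),np.median(P[m],0),P[m].min(0),P[m].max(0))
print(c['world_from_camera'].round(3))
E
```

```text
pos [0.5694 0.1564 0.2383] F [-1.15  1.05 -1.25] row [-0.005   0.0027  0.3109] 0.0003 t 1.77
yel 718 [0.6101879  0.15676066 0.09309275] [0.59652658 0.13791983 0.08087754] [0.62514802 0.16996309 0.10008554]
red 1542 [0.64699009 0.24413424 0.1565222 ] [0.64037228 0.18601375 0.11411059] [0.68285127 0.27449133 0.15968252]
[[ 0.999 -0.039 -0.014  0.573]
 [-0.042 -0.953 -0.299  0.234]
 [-0.002  0.3   -0.954  0.385]
 [ 0.     0.     0.     1.   ]]
```

View pics/w.png

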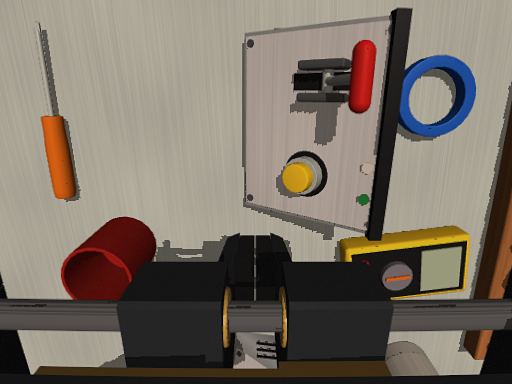

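The wrist view shows the closed fingertips at (255,240). The button cap is at (297,178), the red bar at (362,75), and the mug and meter are clear of the tool. The cap stands about 26 mm above the face at (0.610, 0.156, 0.093).

Call:
send_rows(rows="0 0.02 0.12 0;0 0.02 0.24 0;0 0.02 0.34 0;0 0.04 0.37 0;0 0.06 0.40 0;0 0.06 0.40 0;0 0.06 0.40 0")

```text
clock: 2.4
tool_pos: [0.5897, 0.1536, 0.1198]
eef_rot: [0.723, 0.691, 0.001, 0.0]
contact_force: [0.3, -0.6, -0.2]
opening: 0.002
finger_force: 0.0
```

```bash
python3 - <<'E'
from h import *
go(.604,.1555,.096)
E
```

```text
pos [0.5897 0.1536 0.1198] F [ 0.31 -0.6  -0.21] row [0.0085 0.0471 0.0795] 0 t 2.4
```

Call:
send_rows(rows="0.006 0.01 0.014 0;0.006 0.019 0.027 0;0.006 0.027 0.038 0;0.006 0.029 0.041 0;0.006 0.029 0.041 0")

```text
clock: 2.82
tool_pos: [0.5974, 0.1539, 0.1063]
eef_rot: [0.723, 0.691, -0.0, -0.0]
contact_force: [0.5, 1.0, -0.4]
opening: 0.003
finger_force: 0.0
```

Call:
send_rows(rows="0 0.002 0.0027 0;0 0.004 0.0055 0;0 0.004 0.0055 0")

```text
clock: 3.07
tool_pos: [0.5985, 0.154, 0.1047]
eef_rot: [0.723, 0.691, 0.0, -0.0]
contact_force: [-0.1, -0.2, 1.3]
opening: 0.006
finger_force: 0.0
```

Call:
send_rows(rows="0 0.002 0.0027 0;0 0.004 0.0055 0;0 0.004 0.0055 0")

```text
clock: 3.32
tool_pos: [0.5997, 0.154, 0.103]
eef_rot: [0.723, 0.691, 0.0, -0.0]
contact_force: [-0.5, -0.0, -0.1]
opening: 0.006
finger_force: 0.0
```

Call:
send_rows(rows="0 0.002 0.0027 0;0 0.004 0.0055 0;0 0.004 0.0055 0")

```text
clock: 3.57
tool_pos: [0.6009, 0.1539, 0.1013]
eef_rot: [0.723, 0.691, -0.0, -0.0]
contact_force: [0.4, -0.6, -0.2]
opening: 0.006
finger_force: 0.0
```

Call:
send_rows(rows="0 0.002 0.0027 0;0 0.004 0.0055 0;0 0.004 0.0055 0")

```text
clock: 3.82
tool_pos: [0.6021, 0.1538, 0.0996]
eef_rot: [0.723, 0.691, -0.0, -0.0]
contact_force: [-0.7, -0.5, 0.2]
opening: -0.002
finger_force: 0.0
```

Call:
send_rows(rows="0 0.002 0.0027 0;0 0.004 0.0055 0;0 0.004 0.0055 0")

```text
clock: 4.07
tool_pos: [0.6033, 0.1538, 0.098]
eef_rot: [0.723, 0.691, -0.0, -0.0]
contact_force: [0.3, -0.4, -0.9]
opening: 0.009
finger_force: 0.0
```

Call:
send_rows(rows="0 0.002 0.0027 0;0 0.004 0.0055 0;0 0.004 0.0055 0")

```text
clock: 4.32
tool_pos: [0.6045, 0.1538, 0.0965]
eef_rot: [0.723, 0.691, -0.0, -0.0]
contact_force: [-0.2, -0.9, 1.3]
opening: 0.011
finger_force: 0.9
```

Call:
send_rows(rows="0 0.002 0.0027 0;0 0.004 0.0055 0;0 0.004 0.0055 0")

```text
clock: 4.57
tool_pos: [0.6056, 0.1537, 0.0949]
eef_rot: [0.723, 0.691, -0.0, -0.0]
contact_force: [-1.2, -0.3, 3.1]
opening: 0.006
finger_force: 1.8
```

Call:
send_rows(rows="0 0.002 0.0027 0;0 0.004 0.0055 0;0 0.004 0.0055 0")

```text
clock: 4.82
tool_pos: [0.6068, 0.1537, 0.0932]
eef_rot: [0.723, 0.691, -0.0, -0.0]
contact_force: [-1.4, -0.6, 4.2]
opening: 0.003
finger_force: 1.9
```

Call:
send_rows(rows="0 0.002 0.0027 0;0 0.004 0.0055 0;0 0.004 0.0055 0")

```text
clock: 5.07
tool_pos: [0.608, 0.1536, 0.0915]
eef_rot: [0.723, 0.691, -0.0, -0.0]
contact_force: [-1.6, 0.1, 4.8]
opening: 0.006
finger_force: 2.5
```

Call:
send_rows(rows="0 0.001 0.0013 0;0 0.002 0.0027 0;0 0.002 0.0027 0")

```text
clock: 5.32
tool_pos: [0.6086, 0.1536, 0.0907]
eef_rot: [0.723, 0.691, -0.0, -0.0]
contact_force: [-2.2, -0.1, 5.8]
opening: 0.006
finger_force: 2.7
```

```bash
cat > look.py <<'E'
from h import *
def red():
    go(.5,.2,.2)
    im,d=eyes.snapshot('scene'); P=cloud(eyes.calibration('scene'),d); H,S,V=cv2.split(cv2.cvtColor(im,cv2.COLOR_RGB2HSV)); Z=P[...,2]
    m=((H<6)|(H>174))&(S>150)&(Z>.08)&(Z<.2)&(abs(P[...,1]-.24)<.05)&(abs(P[...,0]-.62)<.09)
    m=cv2.erode(m.astype(np.uint8),np.ones((2,2)))>0
    print('red',m.sum(),np.median(P[m],0).round(4) if m.any() else None,P[m].min(0).round(3),P[m].max(0).round(3)); return im
E
python3 -c "
from look import *
red()"
```

```text
pos [0.6086 0.1536 0.0907] F [-2.21 -0.07  5.8 ] row [ 0.1381 -0.3686 -0.3642] 0 t 5.32
red 127 [0.6201 0.2469 0.1534] [0.613 0.225 0.147] [0.625 0.269 0.158]
```

The handle is falling. I'll hold briefly, then back off along the button's axis.

Call:
send_rows(rows="0 0 0 0;0 0 0 0;0 0 0 0;0 0 0 0;0 0 0 0;0 0 0 0")

```text
clock: 5.87
tool_pos: [0.6086, 0.1536, 0.0907]
eef_rot: [0.723, 0.691, -0.0, -0.0]
contact_force: [-3.4, 0.9, 5.4]
opening: 0.004
finger_force: 2.7
```

Call:
send_rows(rows="0 -0.02 -0.027 0;0 -0.06 -0.08 0;0 -0.1 -0.14 0;0 -0.14 -0.2 0;0 -0.14 -0.2 0;0 -0.14 -0.2 0")

```text
clock: 6.37
tool_pos: [0.5674, 0.1558, 0.1518]
eef_rot: [0.723, 0.691, 0.001, 0.001]
contact_force: [-0.1, -1.0, -0.6]
opening: 0.005
finger_force: 0.0
```

```bash
python3 - <<'E'
from look import *
im=red()
cv2.imwrite('pics/s2.png',cv2.resize(im[210:360,270:450,::-1],None,fx=3,fy=3))
im,d=eyes.snapshot('top'); P=cloud(eyes.calibration('top'),d); np.savez('pics/t2.npz',im=im,d=d)
go(.535,.2405,.16)
E
```

```text
pos [0.5674 0.1558 0.1518] F [-0.08 -1.   -0.55] row [ 0.1374 -0.2307 -0.1611] 0 t 6.37
red 107 [0.5857 0.2484 0.1221] [0.579 0.226 0.116] [0.592 0.27  0.126]
pos [0.5672 0.1553 0.1503] F [-0.5  -0.63  0.02] row [ 0.2787 -0.1201 -0.0323] 0 t 6.47
```

View pics/s2.png

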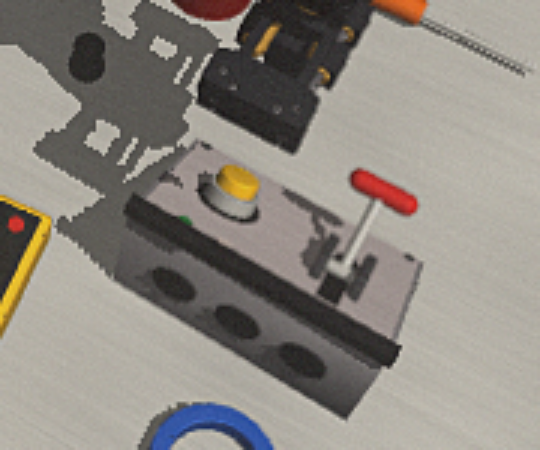

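The handle is fully down, with the bar at about (0.586, 0.245, 0.117), and the button is out. Next I'll put the fingers on the near side of the bar, tip below the bar's axis.

Call:
send_rows(rows="0 -0.12 -0.02 0;0.1 -0.12 -0.02 0;0.2 -0.12 -0.02 0;0.287 -0.12 -0.02 0;0.287 -0.12 -0.02 0;0.287 -0.12 0.08 0;0.287 -0.12 0.16 0;0.287 -0.12 0.16 0;0.287 -0.12 0.16 0")

```text
clock: 7.22
tool_pos: [0.5341, 0.2421, 0.1012]
eef_rot: [0.723, 0.691, -0.002, -0.0]
contact_force: [-0.3, 1.0, 1.3]
opening: 0.007
finger_force: 0.0
```

```bash
python3 - <<'E'
from look import *
go(.555,.244,.102)
go(.635,.244,.137)
E
```

```text
pos [0.5341 0.2421 0.1012] F [-0.26  0.96  1.31] row [ 0.0096  0.0694 -0.0028] 0 t 7.22
pos [0.5341 0.2421 0.1012] F [-0.26  0.96  1.31] row [ 0.0216  0.3355 -0.1202] 0 t 7.22
```

Call:
send_rows(rows="0.005 0.015 0 0;0.008 0.03 0 0;0.008 0.045 0 0;0.009 0.06 0 0;0.009 0.07 0 0;0.009 0.08 0 0;0.009 0.09 -0.005 0;0.009 0.1 -0.01 0;0.009 0.1 -0.01 0")

```text
clock: 7.97
tool_pos: [0.5647, 0.2444, 0.1059]
eef_rot: [0.723, 0.691, -0.0, -0.0]
contact_force: [-2.3, 0.0, 1.3]
opening: 0.008
finger_force: 1.2
```

Call:
send_rows(rows="0 0.01 -0.005 0;0 0.02 -0.01 0;0 0.03 -0.015 0;0 0.04 -0.02 0;0 0.05 -0.025 0;0 0.05 -0.025 0")

```text
clock: 8.47
tool_pos: [0.5815, 0.2437, 0.1139]
eef_rot: [0.723, 0.691, 0.001, 0.001]
contact_force: [-0.7, 0.4, 0.1]
opening: 0.005
finger_force: 0.4
```

```bash
python3 -c "
from look import *
red()"
```

```text
pos [0.5815 0.2437 0.1139] F [-0.7   0.41  0.07] row [-0.1577 -0.2639 -0.2879] 0 t 8.47Traceback (most recent call last):
  File "<string>", line 3, in <module>
    red()
    ~~~^^
  File "look.py", line 7, in red
    print('red',m.sum(),np.median(P[m],0).round(4) if m.any() else None,P[m].min(0).round(3),P[m].max(0).round(3)); return im
                                                                        ~~~~~~~~^^^
    return umr_minimum(a, axis, None, out, keepdims, initial, where)
ValueError: zero-size array to reduction operation minimum which has no identity
```

```bash
python3 -c "
from look import *
im,d=eyes.snapshot('wrist'); P=cloud(eyes.calibration('wrist'),d); H,S,V=cv2.split(cv2.cvtColor(im,cv2.COLOR_RGB2HSV)); Z=P[...,2]
m=((H<6)|(H>174))&(S>150)&(Z>.09)&(Z<.2)&(abs(P[...,1]-.24)<.05)
print(m.sum(), np.median(P[m],0) if m.any() else 0)
cv2.imwrite('pics/w2.png',im[:,:,::-1])"
```

```text
1407 [0.6045415  0.263502   0.14644494]
```

View pics/w2.png

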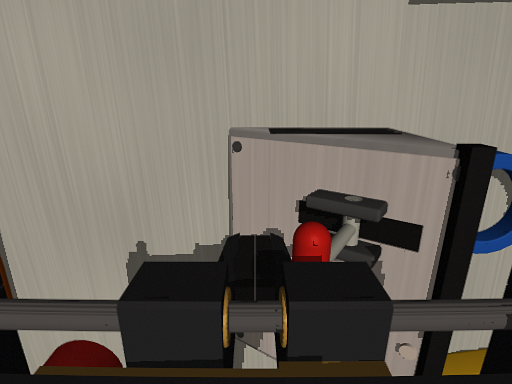

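The wrist view shows the bar (312,240) raised to about 54°, resting on the far face of the fingers, 23 mm ahead of the TCP. I'll keep going.

Call:
send_rows(rows="0 0.015 -0.01 0;0 0.03 -0.02 0;0 0.045 -0.03 0;0 0.06 -0.04 0;0 0.075 -0.05 0;0 0.09 -0.055 0;0 0.1 -0.06 0;0 0.11 -0.06 0;0 0.12 -0.06 0;0 0.12 -0.06 0")

```text
clock: 9.4
tool_pos: [0.6164, 0.2421, 0.1312]
eef_rot: [0.723, 0.691, 0.0, 0.0]
contact_force: [-0.6, 0.3, 0.1]
opening: 0.005
finger_force: 0.0
```

Call:
send_rows(rows="0 0.005 0 0;0 0.01 0 0;0 0.015 0 0;0 0.015 0 0")

```text
clock: 9.73
tool_pos: [0.6205, 0.2419, 0.1312]
eef_rot: [0.723, 0.691, 0.0, 0.0]
contact_force: [0.2, -1.0, -0.2]
opening: 0.004
finger_force: 0.0
```

```bash
python3 -c "
from look import *
go(.628,.2437,.133)
im,d=eyes.snapshot('wrist'); P=cloud(eyes.calibration('wrist'),d); H,S,V=cv2.split(cv2.cvtColor(im,cv2.COLOR_RGB2HSV)); Z=P[...,2]
m=((H<6)|(H>174))&(S>150)&(Z>.09)&(Z<.2)&(abs(P[...,1]-.24)<.05)
print(m.sum(), np.median(P[m],0) if m.any() else 0)"
```

```text
pos [0.6205 0.2419 0.1312] F [ 0.23 -1.02 -0.18] row [ 0.0072  0.0248 -0.0059] 0 t 9.73
1599 [0.64868802 0.25896877 0.15585503]
```

Call:
send_rows(rows="0 -0.03 0 0;0 -0.1 0 0;0 -0.2 0 0;0 -0.3 -0.05 0;0 -0.4 -0.15 0;0 -0.5 -0.25 0;0 -0.6 -0.35 0;0 -0.6 -0.4 0;0 -0.6 -0.4 0;0 -0.6 -0.4 0")

```text
clock: 10.62
tool_pos: [0.4409, 0.2506, 0.2522]
eef_rot: [0.723, 0.691, 0.002, 0.0]
contact_force: [-0.5, -0.6, -0.8]
opening: 0.007
finger_force: 0.0
```

```bash
python3 - <<'E'
from look import *
im=red()
cv2.imwrite('pics/s3.png',im[:,:,::-1])
E
```

```text
pos [0.4409 0.2506 0.2522] F [-0.53 -0.64 -0.83] row [-0.1601  0.204   0.1744] 0 t 10.62
red 131 [0.653  0.2458 0.1568] [0.646 0.223 0.15 ] [0.658 0.267 0.161]
```

View pics/s3.png

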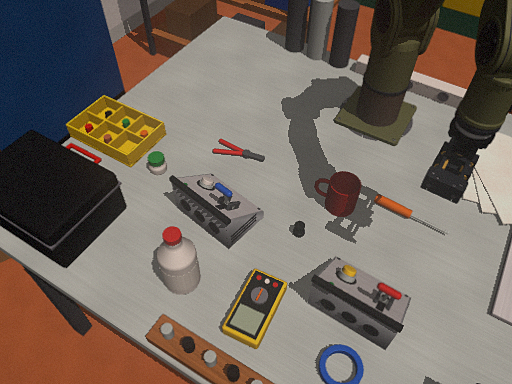

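The red handle is back at its starting position: the bar at (389,291) measures (0.653, 0.246, 0.157), against (0.652, 0.244, 0.157) at first. The button is out, the blue handle is up, and none of the loose things has moved.

```bash
python3 -c "
from plant import finish_job
print(finish_job())"
```

```text
the job is handed in; nothing more can be done
None
```

The red box's test trip worked: pressing the yellow button (about 6 N) dropped the handle, and I lifted it back up against its stop. The blue handle stayed up, nothing else was disturbed, and the job was handed in at about 11 s (no verdict was returned).

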